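# Fetch the accelerometer from the back of the transducer rack for calibration

### The arm

A 6-joint arm with a two-finger parallel gripper is mounted at the origin on the work surface. World frame = base frame: x ahead of the robot, y to its left, z up, the work surface at z = 0. Lengths are in mm, angles in rad, forces in N, time in s.
With the tool pointing down it reaches from about 350 to 775 mm from the base axis. Payload 7.3 kg.
Tool frame: the origin (TCP) lies midway between the tips of the shut fingers; the grasp point (between the pads) lies 19 mm behind it; z points along the fingers, y is the line along which they close (so a half turn about z gives the same grasp; the last joint's range is limited). The gripper opens to 92 mm and grips with 3 to 60 N. Pads are 19 mm wide; open, the fingers measure 130 mm over their backs; the gripper's body (75 mm by 190 mm) begins 47 mm behind the grasp point.
Start: joints at [0.977, 0.342, 1.524, -0, 1.275, -0.146], TCP at [227.305, 473.262, 226.741] pointing down, gripper open.
Joint ranges: [-2.53, 2.53], [-0.77, 2.02], [0.04, 2.7], [-1, 4.14], [0.28, 2.66], [-3.11, 3.11]. Speed limits (rad/s): [2.57, 2.57, 3.14, 3.14, 3.14, 3.14].

### API

Orientations are given as [roll, pitch, yaw] about the fixed x, y, z axes, in that order (R = Rz(yaw) Ry(pitch) Rx(roll)).
In Python, from plant import * gives the robot as it stands.
- The arm moves only by the tool step_arm, never from a script. Its argument "deltas" is one flat list of numbers, 5 for each row, row after row: the shift along the world's x, y, z in mm, then the turn about the world's z in degrees, then the finger opening in mm, from 0 to 91.8. In form: [tx, ty, tz, turn, gripper, tx, ty, tz, turn, gripper, ...]. A call has exactly 10 rows; each row shifts and turns the commanded pose from where the row before left it; what a row does not reach is not made up. A row lasts 1/8 s, in which the tool goes at most 62.5 mm and 10.7 degrees, less where a joint would pass 70% of its speed; a pose out of reach is approached as far as the arm can. A call is refused whole if a number of a shift passes 62.5 or a number of a turn 10.7, either way. A call with a gripper value outside its range is refused whole. The fingers move at their own pace and stop on an object; the grip force is fixed at half the most. Time passes only in rows, so rows that do not move let the fingers close, or fill a call up. It gives the time, the measured TCP pose, the force, the opening and the grip force at its end, in the units of the state.
- get_obs(): the state, without advancing time (a new reading comes with each control period).
- capture(name): name is "side" or "top" or "wrist"; returns the picture (400x640x3 uint8, red, green, blue); there is no depth.
- camera_params(name): a dict with "mtx" (3x3 intrinsics, pixels), "rvec" (rotation vector, rad) and "tvec" (3), from world to camera coordinates, as OpenCV has them. Camera axes: x right, y down, z forward; pixel columns grow to the right and rows downward; lengths in mm; the calibration is good to about 2 mm. The wrist camera is an equidistant fisheye: a pixel r from the principal point sees the ray r / f radians off the axis. A picture is of the moment at which its call begins: read the wrist's pose just before it. camera_params takes no time and is no camera call; for the wrist camera it gives the pose at the moment of the call.
- close_job(): hands the job in; it is judged then, once.
The state is a dict: "time": time; "joint_positions": joint angles; "dq": joint speeds; "tau": joint torques, N m; "tool_pos": TCP position; "tcp_rot": TCP orientation; "contact_force": force on the tool from outside, world axes, zero at the start; "moment": the same for the moment, N m; "grip_width": finger opening in mm; "finger_force": force on a finger pad.
Only numpy, scipy, OpenCV 4.12 (cv2) and the standard library are available. Lean on these libraries where they do the work, as an engineer would, in place of code of your own. Each camera call takes 0.05 s, during which the arm holds its last target. There are 200 camera calls.

### The job

The small accelerometer is boxed in behind the three tall velocity transducers in the rack: lift those three out and stand them upright in the side tray, then fetch the accelerometer and set it gently, upright and centred, on the small round table on top of the red vibration exciter. Only then put each tall transducer back upright in the rack at the very place where it stood before, and do not disturb the wax tin and the stud box that share the rack.

Things in the scene. Friction and masses are not known exactly. Their poses are not given: they have to be found in the camera images.
- round_transducer: Tall velocity transducer with a ROUND body 44 mm in diameter, stainless steel, 124 mm tall, mass about 0.35 kg, standing upright in the rack at the start. Its shoulder is 92 mm above its underside; above that, from 92 to 124 mm, is a round connector neck 22 mm in diameter, the part to grip from above. Origin: centre of its underside; z up along its axis.
- hex_transducer: Tall velocity transducer with a SIX-SIDED body, 42 mm across flats (48.5 mm across corners), stainless steel, 124 mm tall, mass about 0.35 kg, standing upright in the rack at the start. Its shoulder is 92 mm above its underside; above that, from 92 to 124 mm, is a round connector neck 22 mm in diameter, the part to grip from above. Origin: centre of its underside; z up along its axis.
- square_transducer: Tall velocity transducer with a SQUARE body 38 x 38 mm, stainless steel, 124 mm tall, mass about 0.35 kg, standing upright in the rack at the start. Its shoulder is 92 mm above its underside; above that, from 92 to 124 mm, is a round connector neck 22 mm in diameter, the part to grip from above. Origin: centre of its underside; z up along its axis.
- accelerometer: Small stainless accelerometer, 50 mm tall, about 0.09 kg: hexagonal foot 24 mm across flats (0 to 10 mm up), round body 26 mm in diameter (10 to 38 mm up, grip here), thin brass-tipped connector on top. Origin: centre of its underside; z up. In the rack one tall transducer stands before it (rack -x) and one on each side, 53 mm off, leaving no room for a gripper.
- rack: Fixed square aluminium tray 190 x 190 mm, grey mat with dark round place marks. Floor 6 mm above its origin, rim 14 mm high. Origin: centre of its underside; x to its rear (away from the robot), y to its left. Marks at (x, y) mm: accelerometer (21, 0); tall transducers (-34, 0), (12, 53), (12, -53), which one where varies; each stands within a few mm of its mark.
- side_tray: Side tray: an empty fixed steel tray 210 mm long (its x) by 140 mm wide (its y), with a grey mat. Floor 4 mm above its origin, rim 16 mm high and 3 mm thick; the three tall transducers fit in a row along x, for instance 65 mm apart. Origin: centre of its underside on the bench. It lies left or right of the rack.
- shaker: The vibration exciter: a fixed upright red cylinder 110 mm in diameter in a dark trunnion on a base plate 130 x 158 mm, on the other side of the rack from the side tray. On its top, in the middle of a dark flange (134 mm up), is its small round table: a level aluminium disc 50 mm in diameter, top face 150 mm above the origin. Origin: on the cylinder's axis, at the bench; z up.
- wax_tin: Flat round aluminium tin, 37 mm in diameter, 18 mm high, loose, in a corner of the rack; leave alone. Origin: centre of its underside.
- stud_box: Flat white plastic box 37 x 27 mm, 17 mm high, loose, in another corner of the rack; leave alone. Origin: centre of its underside.
Things that resemble listed ones, but are neither listed nor needed, are in the scene too. What is shaped like the hex_transducer but green or pink is not meant.

How it is judged (in metres and radians):
On the way, in this order (a step that is already met when the one before it is completed fails the run):
1. all three tall transducers stand upright, released, inside the side tray (x of round_transducer in the frame of side_tray between -0.09 and 0.09 m and y of round_transducer in the frame of side_tray between -0.055 and 0.055 m and z of each of round_transducer, hex_transducer, square_transducer in the frame of side_tray below 0.012 m and linear speed of each of round_transducer, hex_transducer, square_transducer below 0.03 m/s and angle between each of round_transducer, hex_transducer, square_transducer's own z axis and vertical below 0.12 rad and contact force between the fingers and round_transducer below 0.3 N and x of hex_transducer in the frame of side_tray between -0.09 and 0.09 m and y of hex_transducer in the frame of side_tray between -0.055 and 0.055 m and contact force between the fingers and hex_transducer below 0.3 N and x of square_transducer in the frame of side_tray between -0.09 and 0.09 m and y of square_transducer in the frame of side_tray between -0.055 and 0.055 m and contact force between the fingers and square_transducer below 0.3 N), for 0.2 s.
2. the accelerometer stands upright and released on the exciter's table, within 10 mm of its centre, with the three tall transducers still in the side tray (all of step 1 and horizontal distance between accelerometer and shaker below 0.01 m and z of accelerometer in the frame of shaker between 0.146 and 0.155 m and linear speed of accelerometer below 0.03 m/s and angle between accelerometer's own z axis and vertical below 0.12 rad and contact force between the fingers and accelerometer below 0.3 N), for 0.2 s.
At the end, for the whole second after the job is handed in: The accelerometer stands upright on the exciter's table, at rest, its axis within 10 mm of the table's centre; each of the three tall transducers stands upright in the rack, at rest, within 15 mm of where it stood at the start; all are released (horizontal distance between accelerometer and shaker below 0.01 m and z of accelerometer in the frame of shaker between 0.146 and 0.155 m and linear speed of each of accelerometer, round_transducer, hex_transducer, square_transducer below 0.03 m/s and angle between each of accelerometer, round_transducer, hex_transducer, square_transducer's own z axis and vertical below 0.12 rad and contact force between the fingers and accelerometer below 0.3 N and distance of each of round_transducer, hex_transducer, square_transducer from where it was at the start of the episode below 0.015 m and contact force between the fingers and round_transducer below 0.3 N and contact force between the fingers and hex_transducer below 0.3 N and contact force between the fingers and square_transducer below 0.3 N); the robot touches nothing.
It fails at once if a tall transducer or the accelerometer is tipped over (more than 40 degrees) (angle between any of round_transducer, hex_transducer, square_transducer, accelerometer's own z axis and vertical above 0.7 rad).
It fails at once if the accelerometer is slammed or pressed onto the exciter with more than 40 N (contact force between accelerometer and shaker above 40 N).
It fails at once if the accelerometer is dropped (falls free of the fingers from more than about 10 mm) (linear speed of accelerometer above 0.45 m/s and contact force between the fingers and accelerometer below 0.1 N).
It fails at once if the wax tin or the stud box is moved more than 15 mm (distance of any of wax_tin, stud_box from where it was at the start of the episode above 0.015 m).
It also fails if it takes over 138 s, if anything falls off the work surface, if the arm or the gripper's body presses on something with over 40 N, if the wrist force passes 120 N, or if a joint passes its speed limit or range.

## Working session

There is one attempt and no reset: what is moved stays moved. The work goes in short steps, Python scripts to look and compute and a tool call to move; the robot and the scene stay as the last step left them, time stands still between calls to the robot, and variables do not carry over. Pictures are saved under pics/ and viewed, at most 14 in all, crops included, and the job is handed in when it is done.

Besides the shell and the picture viewer there is one more tool, called after "Emit:" as name(argument=value, ...) on one line, values as JSON. step_arm: Moves the arm, as the interface text tells. Its arguments: {"type":"object","properties":{"deltas":{"type":"array","items":{"type":"number"}}},"required":["deltas"]}

```bash
mkdir -p pics
python3 - <<'E'
from plant import *
import cv2
for n in ("top","side"):
    im=capture(n); cv2.imwrite(f"pics/{n}0.png",im[:,:,::-1])
    p=camera_params(n); print(n,p)
print(get_obs())
E
```

```text
top {'mtx': array([[402.64842491,   0.        , 326.6070209 ],
       [  0.        , 402.64842491, 194.47741781],
       [  0.        ,   0.        ,   1.        ]]), 'rvec': array([ 2.15630398, -2.16341204,  0.17023638]), 'tvec': array([-10.16976969, 556.68704842, 896.91139348])}
side {'mtx': array([[412.53448607,   0.        , 323.08624666],
       [  0.        , 412.53448607, 194.24688743],
       [  0.        ,   0.        ,   1.        ]]), 'rvec': array([ 2.33037051, -0.58836815,  0.24466554]), 'tvec': array([-480.12765967,  214.38257024,  699.00898419])}
{'time': 0.1, 'joint_positions': array([ 9.76993918e-01,  3.42642920e-01,  1.52489969e+00,  3.34599490e-05,
        1.27545728e+00, -1.45985316e-01]), 'dq': array([-0.00032119, -0.00099182, -0.00138723, -0.0001868 , -0.00170877,
        0.00193188]), 'tau': array([ 1.10865556e-03, -4.32003343e+01, -2.44694495e+01,  7.19388085e-02,
        5.25445829e-02, -2.73768251e-05]), 'tool_pos': array([227.07899463, 472.93971151, 226.12735124]), 'tcp_rot': array([-3.14020505e+00, -2.36363320e-04,  2.69376563e+00]), 'contact_force': array([ 0.18426207, -0.69946527, -0.25662286]), 'moment': array([0.01266714, 0.06597174, 0.03586863]), 'finger_force': 0.0, 'grip_width': 91.7721316147106}
```

View pics/top0.png

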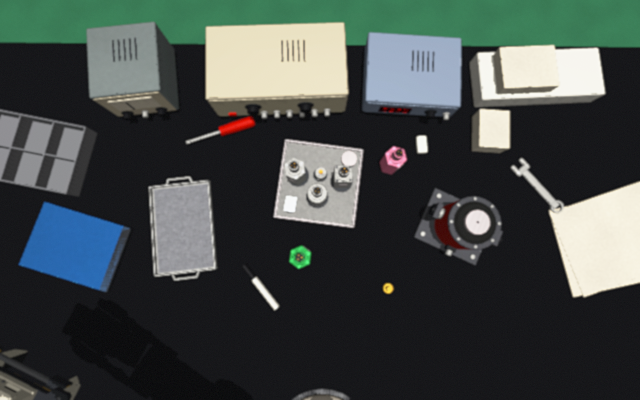

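View pics/side0.png

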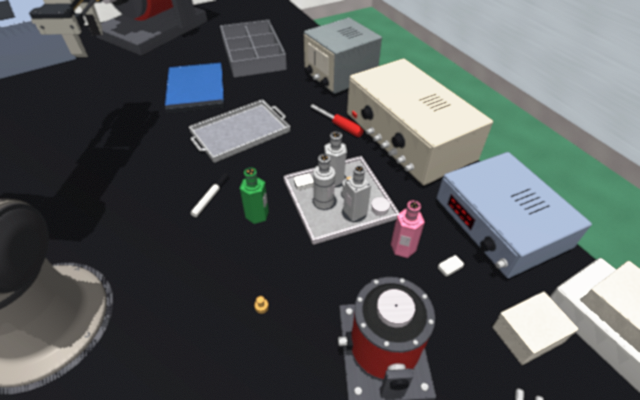

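The top view shows the rack at about (319,183), the side tray at (183,228) to its left and the exciter table at (477,222) to its right. The side view agrees; the necks are at about (336,140), (323,160) and (358,175). Next I'll enlarge both.

```bash
cat > h.py <<'E'
import numpy as np, cv2
from plant import *
def ray(n,u,v,z):
    p=camera_params(n);R=cv2.Rodrigues(p['rvec'])[0];C=-R.T@p['tvec']
    d=R.T@np.linalg.inv(p['mtx'])@[u,v,1]
    return (C+d*(z-C[2])/d[2])[:2]
def proj(n,P):
    p=camera_params(n);return cv2.projectPoints(np.float64(P).reshape(-1,1,3),p['rvec'],p['tvec'],p['mtx'],None)[0][:,0]
E
python3 - <<'E'
from h import *
a=cv2.imread('pics/top0.png')[130:240,265:375]; b=cv2.imread('pics/side0.png')[120:245,280:405]
a=cv2.resize(a,(0,0),fx=5.4,fy=5.4,interpolation=3)
cv2.imwrite('pics/ca.png',a)
b=cv2.resize(b,(0,0),fx=4.8,fy=4.8,interpolation=3)
cv2.imwrite('pics/cb.png',b)
# bodies: tray, rack
p=camera_params('top');R=cv2.Rodrigues(p['rvec'])[0];print('cam',-R.T@p['tvec'])
for n,uv,z in (('rack',[(285,139),(363,149),(353,228),(274,219)],14),('tray',[(149,183),(210,179),(216,272),(156,277)],16),('table',[(477,222)],150)):
    q=np.array([ray('top',*x,z) for x in uv]);print(n,q.round(0).tolist(),q.mean(0).round(1))
E
```

```text
cam [429.01380471   7.25673713 964.54571534]
rack [[696.0, 88.0], [671.0, -101.0], [480.0, -74.0], [502.0, 112.0]] [587.3   6. ]
tray [[588.0, 408.0], [597.0, 265.0], [380.0, 243.0], [369.0, 380.0]] [483.6 323.9]
table [[484.0, -316.0]] [ 484.  -316.1]
```

View pics/ca.png

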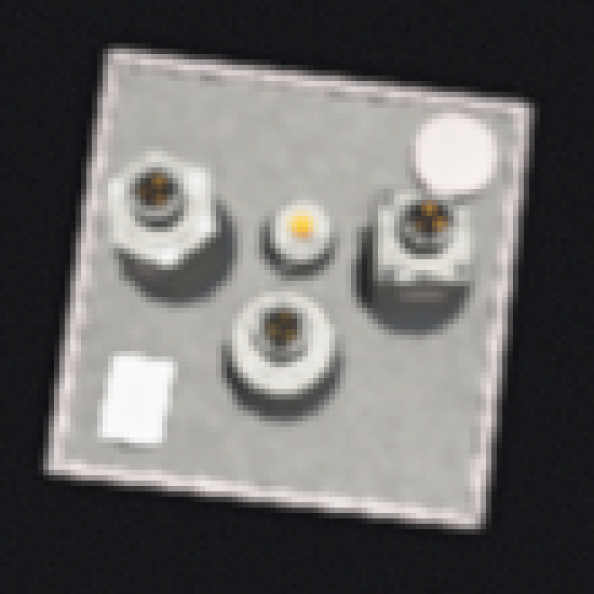

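View pics/cb.png

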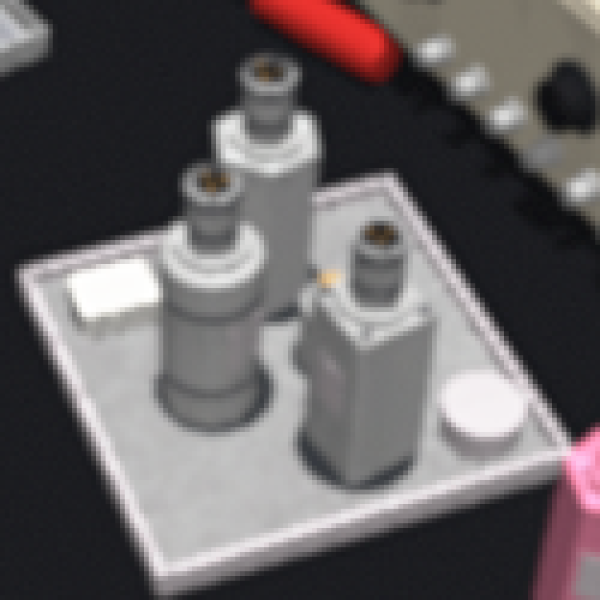

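Crops: necks in the top crop are hex (158,188, left mark), round (284,326, front) and square (428,218, right). The accelerometer tip is at (302,228), the wax tin rear right and the stud box front left. In the side crop the necks are hex (271,72), round (212,182) and square (379,235).

Run:
```python
from h import *
T={'hex':(158,188),'round':(284,326),'square':(428,218)};S={'hex':(271,72),'round':(212,182),'square':(379,235)}
def mat(n):
    p=camera_params(n);return p['mtx']@np.c_[cv2.Rodrigues(p['rvec'])[0],p['tvec']]
th=np.radians(-7.5);R=np.array([[np.cos(th),-np.sin(th)],[np.sin(th),np.cos(th)]]);c=np.array([587.3,6])
for k in T:
    a=265+(T[k][0]+.5)/5.4-.5,130+(T[k][1]+.5)/5.4-.5
    b=280+(S[k][0]+.5)/4.8-.5,120+(S[k][1]+.5)/4.8-.5
    X=cv2.triangulatePoints(mat('top'),mat('side'),np.array(a).reshape(2,1),np.array(b).reshape(2,1))[:,0];X=X[:3]/X[3]
    t=ray('top',*a,130);print(k,'tri',X.round(1),'top',t.round(1),'side',ray('side',*b,130).round(1),'rack',(R.T@(t-c)).round(1))
a=265+302.5/5.4-.5,130+228.5/5.4-.5
t=ray('top',*a,56);print('acc',t.round(1),(R.T@(t-c)).round(1))
for n in('top','side'):
  im=cv2.imread(f'pics/{n}0.png');hsv=cv2.cvtColor(im,cv2.COLOR_BGR2HSV)
  m=((hsv[...,2]>170)&(hsv[...,1]<60)).astype('uint8')
  u0,v0=proj(n,[[484,-316,150]])[0];N,l,st,ce=cv2.connectedComponentsWithStats(m)
  for i in range(1,N):
    if np.hypot(*(ce[i]-(u0,v0)))<25 and st[i,4]>100: print(n,'table',ce[i],st[i],ray(n,*ce[i],150))
for nm,P in (('tray',[484,324,16]),):print(proj('side',[P]))
q=np.array([ray('side',*x,16) for x in [(190,131),(271,102),(290,128),(210,158)]]);print(q.round(0).tolist(),q.mean(0))
```

```text
hex tri [607.7  58.8 130.8] top [608.2  58.8] side [607.9  59.7] rack [13.9 55. ]
round tri [552.9   9.9 130.1] top [553.6   9.6] side [552.3  10.2] rack [-33.9  -0.8]
square tri [596.1 -46.7 128.9] top [596.2 -46.8] side [595.1 -47.6] rack [ 15.7 -51.2]
acc [606.7   2.1] [19.8 -1.3]
top table [477.35076253 221.68409586] [466 210  24  24 459] [ 484.67458134 -316.85456784]
side table [395.82269504 306.08206687] [378 289  37  35 987] [ 483.5554336  -319.45588544]
[[240.05050355 126.30587529]]
[[367.0, 364.0], [596.0, 385.0], [592.0, 259.0], [380.0, 244.0]] [483.84665987 313.12161009]
```

Emit:
step_arm(deltas=[32.6,-46.3,0,1.8,50,32.6,-46.3,0,1.8,50,32.6,-46.3,0,1.8,50,32.6,-46.3,0,1.8,50,32.6,-46.3,0,1.8,50,32.6,-46.3,0,1.8,50,32.6,-46.3,0,1.8,50,32.6,-46.3,0,1.8,50,32.6,-46.3,0,1.8,50,32.6,-46.3,0,1.8,50])

```text
time: 1.35
tool_pos: [554.0, 8.6, 226.4]
tcp_rot: [3.141, -0.001, 3.009]
contact_force: [1.2, -0.0, 0.4]
grip_width: 49.5
finger_force: 0.0
```

Emit:
step_arm(deltas=[-0.5,1,-30,0,50,0,0,-30,0,50,0,0,-30,0,50,0,0,-20,0,50,0,0,-14,0,50,0,0,0,0,50,0,0,0,0,16,0,0,0,0,16,0,0,0,0,16,0,0,0,0,16])

```text
time: 2.6
tool_pos: [553.1, 10.9, 103.3]
tcp_rot: [-3.141, 0.001, 3.008]
contact_force: [-0.8, -1.6, 3.3]
grip_width: 21.4
finger_force: 30.0
```

Run:
```python
from h import *
o=get_obs();print(o['tool_pos'],o['grip_width'],o['finger_force'],o['contact_force'])
a=capture('top')[130:240,265:375,::-1];b=capture('side')[70:245,260:435,::-1]
cv2.imwrite('pics/g1.png',np.hstack([cv2.resize(a,(400,400),interpolation=3),cv2.resize(b,(400,400),interpolation=3)]))
```

```text
[553.0860029   10.90363098 103.2574716 ] 21.38054890848688 29.99548316001892 [-0.78034079 -1.64970544  3.31331806]
```

View pics/g1.png

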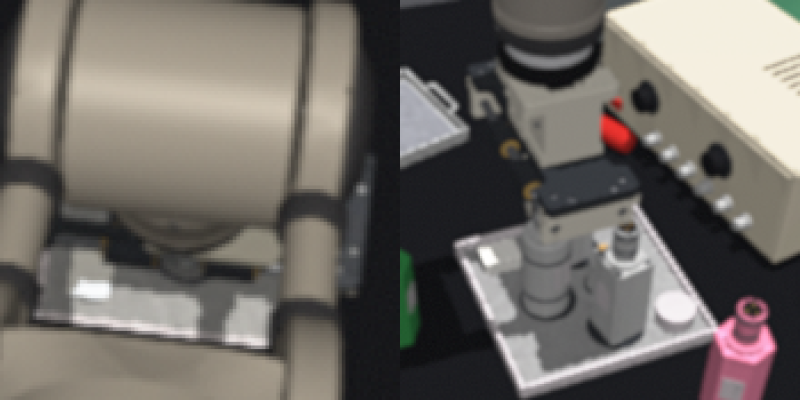

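The round transducer is gripped: the side crop shows the fingers on its neck at about (545,240). Now I lift it and carry it to the tray.

Emit:
step_arm(deltas=[0,0,10,0,16,0,0,25,0,16,0,0,35,0,16,0,0,40,0,16,-4,18,30,0,16,-8,35,5,0,16,-9,40,0,0,16,-9,40,0,0,16,-9,40,0,0,16,-9,40,0,0,16])

```text
time: 3.95
tool_pos: [503.8, 225.6, 247.5]
tcp_rot: [-3.141, -0.002, 3.008]
contact_force: [0.6, -0.5, -4.2]
grip_width: 21.2
finger_force: 30.0
```

Emit:
step_arm(deltas=[-8,36,0,0,16,-7,32,0,0,16,-4,20,-15,0,16,-2,9,-30,0,16,0,1,-30,0,16,0,0,-30,0,16,0,0,-20,0,16,0,0,-10,0,16,0,0,0,0,16,0,0,0,0,16])

```text
time: 5.2
tool_pos: [484.3, 322.4, 113.5]
tcp_rot: [3.141, 0.001, 3.008]
contact_force: [0.5, -0.3, -4.7]
grip_width: 21.2
finger_force: 30.0
```

Emit:
step_arm(deltas=[0,0,-6,0,16,0,0,-3,0,16,0,0,-2,0,16,0,0,-1,0,16,0,0,0,0,16,0,0,0,0,26,0,0,0,0,50,0,0,0,0,50,0,0,0,0,50,0,0,10,0,50])

```text
time: 6.45
tool_pos: [483.3, 322.0, 110.4]
tcp_rot: [-3.141, -0.001, 3.008]
contact_force: [-0.0, 0.8, -0.4]
grip_width: 49.6
finger_force: 0.0
```

Emit:
step_arm(deltas=[0,0,40,0,50,12,-26,40,0,50,22,-47,30,0,50,24,-50,0,0,50,24,-50,0,0,50,22,-47,0,0,50,15,-33,-15,0,50,5.5,-10,-40,0,50,0,0,-35,0,50,0,0,-15,0,50])

```text
time: 7.7
tool_pos: [607.5, 59.0, 114.3]
tcp_rot: [-3.141, -0.003, 3.008]
contact_force: [0.5, -0.1, -0.5]
grip_width: 49.5
finger_force: 0.0
```

Emit:
step_arm(deltas=[0,0,-8,0,50,0,0,-5,0,50,0,0,0,0,50,0,0,0,0,16,0,0,0,0,16,0,0,0,0,16,0,0,0,0,16,0,0,10,0,16,0,0,25,0,16,0,0,40,0,16])

```text
time: 8.95
tool_pos: [607.3, 59.2, 177.4]
tcp_rot: [-3.141, -0.004, 3.008]
contact_force: [0.2, 0.4, -2.8]
grip_width: 21.6
finger_force: 30.0
```

Emit:
step_arm(deltas=[0,0,40,0,16,-3,15,23,0,16,-7,33,0,0,16,-9,42,0,0,16,-9,42,0,0,16,-9,42,0,0,16,-8,38,0,0,16,-7,32,0,0,16,-4,18,0,0,16,-2,8,-20,0,16])

```text
time: 10.2
tool_pos: [550.9, 330.4, 222.3]
tcp_rot: [3.14, 0.003, 3.009]
contact_force: [-0.0, 0.1, -3.1]
grip_width: 21.6
finger_force: 30.0
```

Emit:
step_arm(deltas=[0,0,-35,0,16,0,0,-35,0,16,0,0,-28,0,16,0,0,-12,0,16,0,0,-5,0,16,0,0,0,0,16,0,0,0,0,16,0,0,0,0,16,0,0,0,0,16,0,0,0,0,16])

```text
time: 11.45
tool_pos: [550.3, 329.3, 105.9]
tcp_rot: [3.141, 0.0, 3.008]
contact_force: [-0.0, 0.3, -2.3]
grip_width: 21.2
finger_force: 30.0
```

Emit:
step_arm(deltas=[0,0,-2,0,16,0,0,-1,0,16,0,0,-1,0,16,0,0,-1,0,16,0,0,0,0,16,0,0,0,0,26,0,0,0,0,50,0,0,0,0,50,0,0,0,0,50,0,0,10,0,50])

```text
time: 12.7
tool_pos: [549.8, 329.0, 110.3]
tcp_rot: [-3.141, -0.002, 3.008]
contact_force: [-0.2, -0.5, -0.0]
grip_width: 50.1
finger_force: 0.0
```

Emit:
step_arm(deltas=[0,0,40,0,50,2,-16,40,0,50,4,-36,30,0,50,6,-50,0,0,50,6,-56,0,0,50,6,-56,0,0,50,6,-56,0,0,50,6,-50,0,0,50,6,-36,0,0,50,4,-20,0,0,50])

```text
time: 13.95
tool_pos: [596.5, -48.6, 221.4]
tcp_rot: [3.142, 0.001, 3.006]
contact_force: [0.2, -0.4, -0.9]
grip_width: 50.0
finger_force: 0.0
```

Emit:
step_arm(deltas=[-0.5,0.5,-30,0,50,0,0,-35,0,50,0,0,-30,0,50,0,0,-15,0,50,0,0,-8,0,50,0,0,0,0,50,0,0,0,0,16,0,0,0,0,16,0,0,0,0,16,0,0,0,0,16])

```text
time: 15.2
tool_pos: [596.0, -46.6, 103.1]
tcp_rot: [-3.141, 0.001, 3.008]
contact_force: [0.4, -1.7, 2.0]
grip_width: 21.4
finger_force: 30.0
```

Run:
```python
from h import *
print(get_obs()['tool_pos'])
a=capture('top')[150:300,100:300,::-1];b=capture('side')[60:260,160:460,::-1]
cv2.imwrite('pics/g3.png',np.vstack([cv2.resize(a,(400,300),interpolation=3),cv2.resize(b,(400,267),interpolation=3)]))
```

```text
[595.97747071 -46.62913613 103.10946307]
```

View pics/g3.png

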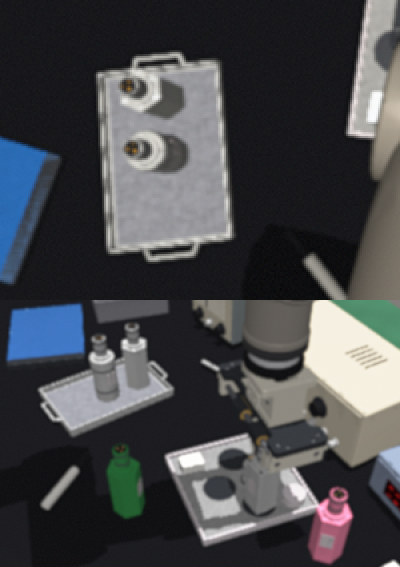

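The round (140,150) and hex (140,90) transducers stand upright in the tray, with the near third free. The square one is gripped in the rack. The near slot is next.

Emit:
step_arm(deltas=[0,0,10,0,16,0,0,25,0,16,0,0,40,0,16,0,0,40,0,16,-8,16,25,0,16,-15,30,0,0,16,-20,41,0,0,16,-20,41,0,0,16,-20,41,0,0,16,-20,41,0,0,16])

```text
time: 16.55
tool_pos: [491.7, 165.2, 243.0]
tcp_rot: [3.141, -0.0, 3.008]
contact_force: [0.2, -0.2, -3.7]
grip_width: 21.4
finger_force: 30.0
```

Emit:
step_arm(deltas=[-20,41,0,0,16,-18,38,0,0,16,-17,34,0,0,16,-11,23,0,0,16,-6,12,-15,0,16,-2,4,-35,0,16,0,0,-40,0,16,0,0,-30,0,16,0,0,-12,0,16,0,0,-5,0,16])

```text
time: 17.8
tool_pos: [418.9, 315.5, 105.3]
tcp_rot: [-3.141, -0.001, 3.008]
contact_force: [0.1, -0.8, -2.0]
grip_width: 21.3
finger_force: 30.0
```

Emit:
step_arm(deltas=[0,0,-2,0,16,0,0,-1,0,16,0,0,-1,0,16,0,0,0,0,16,0,0,0,0,16,0,0,0,0,26,0,0,0,0,50,0,0,0,0,50,0,0,0,0,50,0,0,10,0,50])

```text
time: 19.05
tool_pos: [418.4, 315.5, 111.5]
tcp_rot: [-3.141, -0.001, 3.008]
contact_force: [0.1, 0.3, -0.6]
grip_width: 50.0
finger_force: 0.0
```

Emit:
step_arm(deltas=[0,0,40,0,50,9,-15,40,0,50,20,-33,10,0,50,25,-42,0,0,50,28,-46,0,0,50,28,-46,0,0,50,26,-45,0,0,50,24,-40,0,0,50,18,-29,0,0,50,10,-17,-10,0,50])

```text
time: 20.3
tool_pos: [607.9, 1.2, 192.5]
tcp_rot: [3.141, 0.002, 3.006]
contact_force: [0.3, 0.7, -0.2]
grip_width: 50.3
finger_force: 0.0
```

Run:
```python
from h import *
print(get_obs()['tool_pos'])
a=capture('top')[150:300,100:300,::-1];b=capture('side')[60:260,160:460,::-1]
c=capture('wrist')[:,:,::-1]
cv2.imwrite('pics/g4.png',np.hstack([np.vstack([cv2.resize(a,(350,263),interpolation=3),cv2.resize(b,(350,234),interpolation=3)]),cv2.resize(c,(450,281),interpolation=3)[np.r_[0:281,[0]*216]]]))
```

```text
[607.94601144   1.1550498  192.53720807]
```

View pics/g4.png

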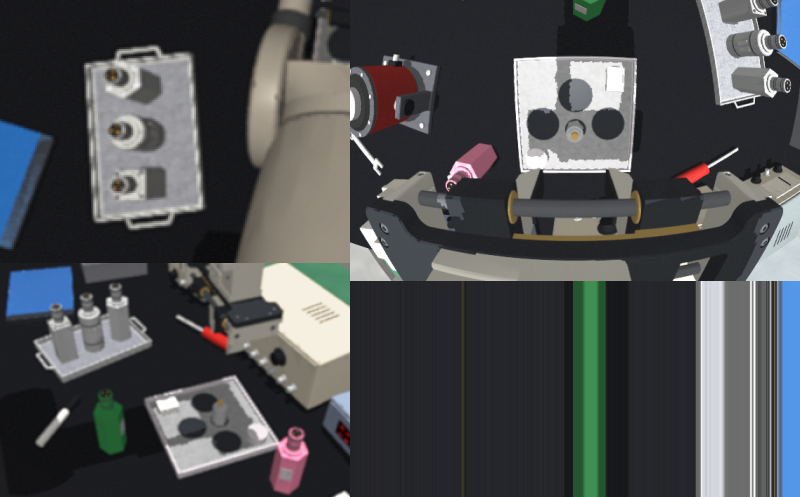

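All three stand in the tray, at about (120,75), (122,130) and (120,185) in the top crop. The accelerometer still stands alone in the rack, at wrist pixel (575,130). Descending on it now.

Emit:
step_arm(deltas=[-0.5,0.5,-30,0,46,0,0,-40,0,46,0,0,-40,0,46,0,0,-25,0,46,0,0,-15,0,46,0,0,-10,0,46,0,0,-8,0,46,0,0,-6,0,46,0,0,0,0,46,0,0,0,0,46])

```text
time: 21.7
tool_pos: [606.6, 3.2, 18.2]
tcp_rot: [3.141, 0.001, 3.008]
contact_force: [-0.4, -0.1, -0.3]
grip_width: 46.2
finger_force: 0.0
```

Emit:
step_arm(deltas=[0,-1,-3,0,46,0,0,0,0,46,0,0,0,0,36,0,0,0,0,24,0,0,0,0,20,0,0,0,0,20,0,0,0,0,20,0,0,0,0,20,0,0,4,0,20,0,0,4,0,20])

```text
time: 22.95
tool_pos: [606.2, 2.3, 22.9]
tcp_rot: [3.141, -0.0, 3.008]
contact_force: [0.1, -0.5, -0.8]
grip_width: 25.4
finger_force: 30.0
```

Emit:
step_arm(deltas=[0,0,20,0,20,0,0,35,0,20,0,0,40,0,20,0,0,40,0,20,0,0,30,0,20,0,0,18,0,20,-6,-15,0,0,20,-11,-30,0,0,20,-15,-40,0,0,20,-17,-44,0,0,20])

```text
time: 24.2
tool_pos: [555.7, -128.2, 204.3]
tcp_rot: [3.141, -0.002, 3.008]
contact_force: [-0.4, -0.0, -1.3]
grip_width: 25.3
finger_force: 30.0
```

Emit:
step_arm(deltas=[-17,-44,0,0,20,-17,-44,0,0,20,-15,-40,0,0,20,-12,-32,0,0,20,-8,-20,0,0,20,-4,-11,0,0,20,0,0,0,0,20,0,0,-10,0,20,0,0,-10,0,20,0,0,-5,0,20])

```text
time: 25.45
tool_pos: [484.2, -316.8, 179.5]
tcp_rot: [3.14, -0.001, 3.009]
contact_force: [-0.3, -0.2, -2.0]
grip_width: 25.4
finger_force: 30.0
```

Run:
```python
from h import *
o=get_obs();print(o['tool_pos'],o['grip_width'],o['finger_force'],o['contact_force'])
b=capture('side');b=b[210:400,280:520,::-1];c=capture('top')[150:300,390:580,::-1]
cv2.imwrite('pics/g5.png',np.hstack([cv2.resize(b,(480,380),interpolation=3),cv2.resize(c,(320,380),interpolation=3)]))
```

```text
[ 484.22109272 -316.80011369  179.49063581] 25.40736812082218 29.99980392633006 [-0.30505295 -0.23142035 -1.97544084]
```

View pics/g5.png

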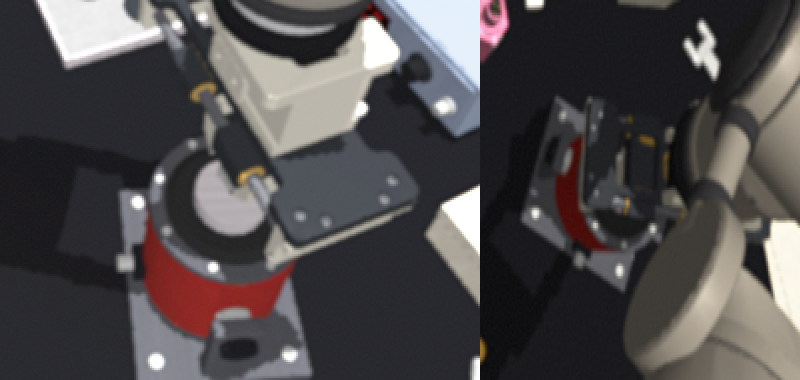

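The gripper is over the exciter table (white disc at about (230,200) in the side crop), with nothing in the way. Lowering gently.

Emit:
step_arm(deltas=[0,-1,-6,0,20,0,0,-4,0,20,0,0,-3,0,20,0,0,-2,0,20,0,0,-1,0,20,0,0,0,0,20,0,0,0,0,20,0,0,0,0,20,0,0,0,0,20,0,0,0,0,20])

```text
time: 26.8
tool_pos: [484.3, -318.8, 164.7]
tcp_rot: [3.142, 0.0, 3.008]
contact_force: [-0.3, 0.5, -1.0]
grip_width: 25.7
finger_force: 30.0
```

Emit:
step_arm(deltas=[0,0,-1,0,20,0,0,-1,0,20,0,0,-1,0,20,0,0,-1,0,20,0,0,0,0,20,0,0,0,0,20,0,0,0,0,20,0,0,0,0,20,0,0,0,0,20,0,0,0,0,20])

```text
time: 28.05
tool_pos: [484.3, -318.7, 160.8]
tcp_rot: [3.141, 0.0, 3.008]
contact_force: [-0.5, -0.1, -1.2]
grip_width: 25.4
finger_force: 30.0
```

Emit:
step_arm(deltas=[0,0,-0.6,0,20,0,0,0,0,20,0,0,-0.5,0,20,0,0,0,0,20,0,0,-0.5,0,20,0,0,0,0,20,0,0,0,0,20,0,0,0,0,20,0,0,0,0,20,0,0,0,0,20])

```text
time: 29.3
tool_pos: [484.3, -318.7, 159.1]
tcp_rot: [3.142, 0.0, 3.008]
contact_force: [-0.7, 0.1, -1.5]
grip_width: 25.4
finger_force: 30.0
```

Emit:
step_arm(deltas=[0,0,-0.5,0,20,0,0,0,0,20,0,0,-0.5,0,20,0,0,0,0,20,0,0,0,0,20,0,0,0,0,20,0,0,0,0,20,0,0,0,0,20,0,0,0,0,20,0,0,0,0,20])

```text
time: 30.55
tool_pos: [484.4, -318.8, 158.7]
tcp_rot: [-3.141, 0.001, 3.008]
contact_force: [-1.0, 1.1, 5.6]
grip_width: 25.1
finger_force: 30.0
```

Contact (about 6 N). Now I open gradually and rise.

Emit:
step_arm(deltas=[0,0,0,0,27,0,0,0,0,30,0,0,0,0,40,0,0,0,0,48,0,0,0,0,48,0,0,0,0,48,0,0,8,0,48,0,0,15,0,48,0,0,30,0,48,0,0,30,0,48])

```text
time: 31.8
tool_pos: [484.4, -318.8, 243.2]
tcp_rot: [-3.141, 0.001, 3.008]
contact_force: [-0.8, 0.3, -0.1]
grip_width: 47.9
finger_force: 0.0
```

Emit:
step_arm(deltas=[-2,20,0,0,50,-4,40,0,0,50,-6,55,0,0,50,-6,55,0,0,50,-6,55,0,0,50,-6,55,0,0,50,-6,55,0,0,50,-6,55,0,0,50,-6,55,0,0,50,-6,55,0,0,50])

```text
time: 33.05
tool_pos: [428.7, 183.3, 241.0]
tcp_rot: [3.142, -0.0, 3.008]
contact_force: [0.7, -0.4, -0.4]
grip_width: 49.7
finger_force: 0.0
```

Run:
```python
from h import *
print(get_obs()['tool_pos'])
b=capture('side');t=capture('top')
cv2.imwrite('pics/t6.png',t[:,:,::-1])
cv2.imwrite('pics/g6.png',np.hstack([cv2.resize(b[240:340,340:460,::-1],(360,300),interpolation=3),cv2.resize(t[180:260,430:526,::-1],(360,300),interpolation=3)]))
```

```text
[428.74887805 183.34212782 240.99418426]
```

View pics/g6.png

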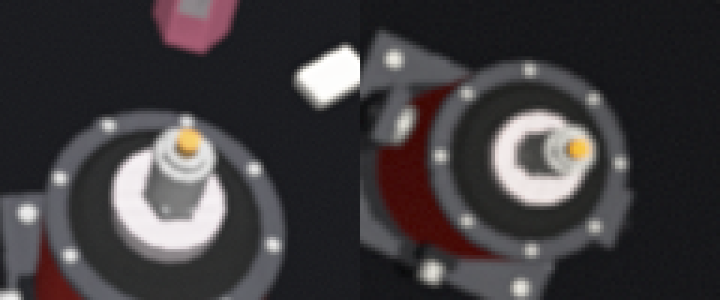

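The accelerometer stands upright on the disc, with its tip at (187,140) in the side crop and (577,148) in the top crop. I'll check the centring numerically.

Run:
```python
from h import *
print(ray('top',487.5,219.1,200)-[484.7,-316.9],ray('side',402,286.3,200)-[483.6,-319.5])
```

```text
[1.446186   0.05889688] [1.32920799 0.3510983 ]
```

Emit:
step_arm(deltas=[-5,35,0,0,50,-5,45,0,0,50,-1,35,0,0,50,0,17,-20,0,50,0,0,-35,0,50,0,0,-35,0,50,0,0,-25,0,50,0,0,-14,0,50,0,0,-8,0,50,0,0,0,0,50])

```text
time: 34.4
tool_pos: [419.3, 313.2, 104.2]
tcp_rot: [3.142, -0.0, 3.008]
contact_force: [0.5, -0.6, -0.1]
grip_width: 50.1
finger_force: 0.0
```

Emit:
step_arm(deltas=[-0.5,2,-2,0,50,0,0,0,0,50,0,0,0,0,30,0,0,0,0,16,0,0,0,0,16,0,0,0,0,16,0,0,0,0,16,0,0,10,0,16,0,0,25,0,16,0,0,40,0,16])

```text
time: 35.65
tool_pos: [417.9, 314.8, 177.2]
tcp_rot: [-3.14, -0.003, 3.008]
contact_force: [0.0, 0.6, -2.6]
grip_width: 21.5
finger_force: 30.0
```

Emit:
step_arm(deltas=[0,0,40,0,16,8,-16,25,0,16,15,-30,0,0,16,20,-41,0,0,16,20,-41,0,0,16,20,-41,0,0,16,20,-41,0,0,16,20,-41,0,0,16,18,-38,0,0,16,17,-34,0,0,16])

```text
time: 36.9
tool_pos: [577.1, -9.2, 242.4]
tcp_rot: [3.141, -0.0, 3.007]
contact_force: [0.3, -0.2, -2.8]
grip_width: 21.4
finger_force: 30.0
```

Emit:
step_arm(deltas=[10,-20,0,0,16,6,-12,0,0,16,2.5,-5,0,0,16,0,0,-25,0,16,0,0,-40,0,16,0,0,-40,0,16,0,0,-20,0,16,0,0,-9,0,16,0,0,0,0,16,0,0,0,0,16])

```text
time: 38.15
tool_pos: [596.0, -44.6, 109.4]
tcp_rot: [-3.142, 0.002, 3.008]
contact_force: [0.3, 0.3, -2.8]
grip_width: 21.3
finger_force: 30.0
```

Emit:
step_arm(deltas=[0,-1.5,-3,0,16,0,0,-1.5,0,16,0,0,-1,0,16,0,0,-0.5,0,16,0,0,0,0,16,0,0,0,0,24,0,0,0,0,50,0,0,0,0,50,0,0,0,0,50,0,0,10,0,50])

```text
time: 39.4
tool_pos: [594.7, -46.1, 111.6]
tcp_rot: [3.141, -0.002, 3.008]
contact_force: [0.1, 0.9, 0.2]
grip_width: 50.0
finger_force: 0.0
```

Emit:
step_arm(deltas=[0,0,40,0,50,-2,16,40,0,50,-4,36,30,0,50,-6,50,0,0,50,-6,56,0,0,50,-6,56,0,0,50,-6,56,0,0,50,-6,50,0,0,50,-6,36,0,0,50,-4,19.5,0,0,50])

```text
time: 40.65
tool_pos: [548.7, 331.1, 222.6]
tcp_rot: [3.141, 0.0, 3.01]
contact_force: [0.8, -0.6, -0.1]
grip_width: 49.9
finger_force: 0.0
```

Emit:
step_arm(deltas=[0.5,-1.5,-30,0,50,0,0,-35,0,50,0,0,-30,0,50,0,0,-15,0,50,0,0,-10,0,50,0,0,0,0,50,0,0,0,0,30,0,0,0,0,16,0,0,0,0,16,0,0,0,0,16])

```text
time: 41.9
tool_pos: [550.1, 328.2, 102.6]
tcp_rot: [3.14, 0.001, 3.008]
contact_force: [0.1, 1.8, 1.4]
grip_width: 21.0
finger_force: 30.0
```

Emit:
step_arm(deltas=[0,0,0,0,16,0,0,10,0,16,0,0,25,0,16,0,0,40,0,16,0,0,40,0,16,3,-15,23,0,16,7,-33,0,0,16,9,-42,0,0,16,9,-42,0,0,16,9,-42,0,0,16])

```text
time: 43.15
tool_pos: [586.5, 152.2, 240.1]
tcp_rot: [-3.141, -0.001, 3.008]
contact_force: [0.8, -0.3, -2.5]
grip_width: 21.4
finger_force: 30.0
```

Emit:
step_arm(deltas=[9,-38,0,0,16,7,-32,0,0,16,4,-17,0,0,16,1,-6,-20,0,16,0,0,-40,0,16,0,0,-40,0,16,0,0,-22,0,16,0,0,-9,0,16,0,0,0,0,16,0,0,0,0,16])

```text
time: 44.4
tool_pos: [608.6, 60.9, 110.5]
tcp_rot: [3.141, 0.002, 3.008]
contact_force: [0.4, 0.7, -2.6]
grip_width: 21.1
finger_force: 30.0
```

Emit:
step_arm(deltas=[-0.5,-1.5,-3,0,16,0,0,-1.5,0,16,0,0,-1,0,16,0,0,-0.5,0,16,0,0,0,0,16,0,0,0,0,24,0,0,0,0,50,0,0,0,0,50,0,0,0,0,50,0,0,10,0,50])

```text
time: 45.65
tool_pos: [606.8, 59.2, 112.7]
tcp_rot: [-3.141, -0.002, 3.008]
contact_force: [0.2, -0.2, -0.9]
grip_width: 49.8
finger_force: 0.0
```

Emit:
step_arm(deltas=[0,0,40,0,50,-12,26,40,0,50,-22,47,30,0,50,-24,50,0,0,50,-24,50,0,0,50,-22,47,0,0,50,-15,33,0,0,50,-5.5,10,-20,0,50,0,0,-30,0,50,0,0,-30,0,50])

```text
time: 46.9
tool_pos: [482.9, 322.8, 143.3]
tcp_rot: [3.141, 0.001, 3.009]
contact_force: [0.3, 0.6, 0.6]
grip_width: 49.9
finger_force: 0.0
```

Emit:
step_arm(deltas=[0.5,-0.5,-22,0,50,0,0,-12,0,50,0,0,-7,0,50,0,0,0,0,50,0,0,0,0,30,0,0,0,0,16,0,0,0,0,16,0,0,0,0,16,0,0,0,0,16,0,0,0,0,16])

```text
time: 48.15
tool_pos: [483.5, 321.7, 102.4]
tcp_rot: [3.141, 0.0, 3.008]
contact_force: [-0.3, -0.9, 3.6]
grip_width: 21.0
finger_force: 30.0
```

Emit:
step_arm(deltas=[0,0,10,0,16,0,0,25,0,16,0,0,40,0,16,0,0,40,0,16,4,-18,25,0,16,8,-35,0,0,16,9,-40,0,0,16,9,-40,0,0,16,9,-40,0,0,16,9,-40,0,0,16])

```text
time: 49.4
tool_pos: [531.0, 107.5, 241.9]
tcp_rot: [3.142, -0.001, 3.008]
contact_force: [1.1, -0.3, -4.3]
grip_width: 21.2
finger_force: 30.0
```

Emit:
step_arm(deltas=[9,-40,0,0,16,7,-32,0,0,16,4,-18,0,0,16,2,-8,-20,0,16,0,0,-40,0,16,0,0,-40,0,16,0,0,-22,0,16,0,0,-9,0,16,0,0,0,0,16,0,0,0,0,16])

```text
time: 50.65
tool_pos: [554.1, 10.8, 112.3]
tcp_rot: [3.141, 0.002, 3.008]
contact_force: [0.1, -0.2, -3.8]
grip_width: 21.2
finger_force: 30.0
```

Emit:
step_arm(deltas=[-1,-0.5,-4,0,16,0,0,-2,0,16,0,0,-1,0,16,0,0,-0.5,0,16,0,0,0,0,16,0,0,0,0,24,0,0,0,0,50,0,0,0,0,50,0,0,0,0,50,0,0,10,0,50])

```text
time: 51.9
tool_pos: [551.8, 10.3, 113.3]
tcp_rot: [3.142, -0.002, 3.008]
contact_force: [0.8, 0.2, -0.9]
grip_width: 49.6
finger_force: 0.0
```

Emit:
step_arm(deltas=[0,0,40,0,50,0,0,50,0,50,0,10,30,0,50,-8,40,0,0,50,-10,50,0,0,50,-10,50,0,0,50,-10,50,0,0,50,-10,50,0,0,50,-10,40,0,0,50,-5,20,0,0,50])

```text
time: 53.15
tool_pos: [488.6, 322.1, 234.2]
tcp_rot: [3.141, 0.001, 3.01]
contact_force: [-1.0, -1.0, 0.0]
grip_width: 50.2
finger_force: 0.0
```

Run:
```python
from h import *
print(get_obs()['tool_pos'])
t=capture('top');b=capture('side');cv2.imwrite('pics/t7.png',t[:,:,::-1])
f=lambda x:cv2.resize(x,(400,400),interpolation=3)
o=cv2.imread('pics/top0.png')
cv2.imwrite('pics/g7.png',np.hstack([f(t[130:240,265:375,::-1]),f(b[120:340,280:500,::-1])]))
```

```text
[488.57453939 322.10050177 234.2316393 ]
```

View pics/g7.png

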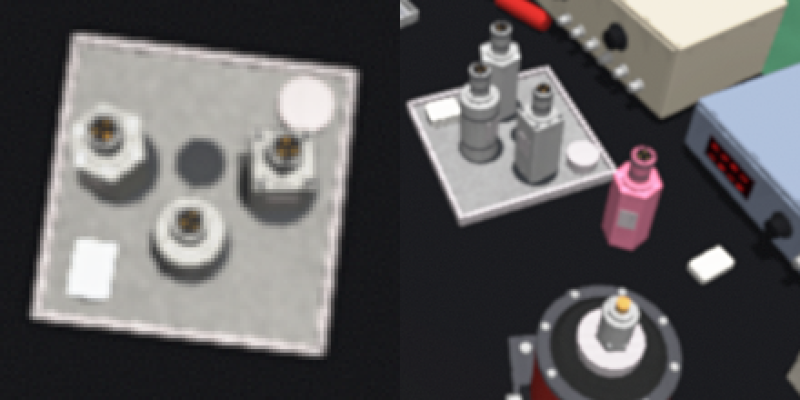

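The three transducers stand in the rack, with necks at (105,132), (190,221) and (287,149), within about 3 mm of their starts. The tin and stud box are unmoved, and the accelerometer is upright on its table. Handing in.

```bash
python3 -c "
from plant import *
print(close_job())"
```

```text
the job is handed in; nothing more can be done
None
```

The job is handed in, though the hand-in returned no verdict: the accelerometer stands upright on the exciter's table within about 2 mm of its centre, and all three tall transducers are back upright in the rack within about 3 mm of where they started, with the wax tin and stud box showing no visible shift.

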